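# Put the plaster foot away in the slotted rack

## Task

Lift the plaster foot by its handle up and off the forked stand, and put it away under the roof of the slotted rack: guide its rod in through the slot's mouth, along the slot and round the corner to the closed end of the side branch. Leave it standing upright on the rack's base board with its toes pointing straight out of the front, and let go. Keep it upright all the way and do not disturb the other things on the table and rack.

Things in the scene. Friction and masses are not known exactly. Their poses are not given: they have to be found in the camera images.
- foot: White plaster foot cast (mm: 110 long, 42 wide, ankle 44 dia up to 95 above the sole) with an upright steel rod (10 dia) from the ankle's top, a collar and a wooden handle on the rod. About 0.35 kg. Origin: on the sole under the rod's axis; z up; toes point to -x and reach 77 from the rod, heel 34 to +x. It starts hanging by its collar in the stand's fork, toes roughly away from the post.
- foot_rod (a point): Point on the rod's axis, 130 mm above the sole; the centre of mass is within 4 mm of this axis, low in the foot. The round collar (28 dia) is fixed on the rod from 155 to 161 above the sole.
- foot_handle (a point): Point on the rod's axis inside the wooden handle, 190 mm above the sole: a good place to grip from above. The handle block measures 30 along the foot's x, 18 along its y (grip across this) and runs from 161 to 211 above the sole.
- foot_toe (a point): Tip of the toes, 75 mm along the foot's -x from the rod's axis, 10 above the sole.
- stand: Fixed steel drip stand: round base 110 mm dia, post 16 dia, 225 tall, with a level fork at its top pointing to the stand's -x. Origin: on the table under the post's axis. The foot's collar lies on the two prongs, sole about 65 above the table, and can turn there.
- fork_seat (a point): Where the collar's underside rests: on top of the fork, 220 mm above the table, 70 out from the post along the stand's -x (the rod may be 3 off). The prongs are 17 apart; they end 94 from the post in upturned tips 12 high, so raise the foot by more than 12, then draw it out along the stand's -x by 45 or more.
- rack: Fixed plywood rack, no walls: base board 12 mm thick, roof board from 137 to 147 above the table, four corner posts 12 square. Depth x from -75 (open front) to +105, width y from -100 to +100. Origin: on the table, below the middle of the slot's side branch. Foot standing on the base board: ankle 30 below the roof, collar 20 above it.
- rack_nest (a point): Closed end of the L-shaped slot in the roof (22 mm wide): centre of where the foot's rod shall stand, at x = 0, y = 30 of the rack, on the roof's top; the 10 mm rod has 6 mm to spare there to the slot's end and sides. The side branch runs along the rack's y at x = 0, from y = -30 to here.
- rack_mouth (a point): Middle of the slot's open mouth at the roof's front edge: x = -75, y = -30 mm of the rack, on the roof's top. From here the slot (22 wide) runs straight in along the rack's +x to x = 0, where the side branch turns off to +y. The rod passes through the slot, the foot below the roof, collar and handle above.
- stone_small: Bystander: small upright alabaster cylinder, 38 dia x 60 tall, standing on the rack's base board in its back right corner under the roof. Origin: underside centre.
- stone_disc: Bystander: alabaster disc, 50 dia x 28, lying on top of the rack's roof near its back left corner. Origin: underside centre.
- stone_tall: Bystander: upright alabaster cylinder, 52 dia x 110 tall, on the table beyond and between rack and stand. Origin: underside centre.
- stone_wide: Bystander: alabaster cylinder, 80 dia x 70 tall, on the table at the left. Origin: underside centre.
- palm_cast: Bystander: plaster cast of an upright hand, about 75 x 60 at its foot, 122 tall, on the table at the left. Origin: underside centre.
- bowl: Bystander: white plastic mixing bowl, 120 dia x 50 tall, on the table at the right. Origin: underside centre.
- mallet: Bystander: hammer lying on the table at the right, about 300 long. Origin: on its underside, z up.

How it is judged (in metres and radians):
On the way:
1. the foot is lifted off and clear of the fork (distance between foot_rod and fork_seat above 0.09 m), for 0.2 s.
At the end, for the whole second after the job is handed in: Foot at rest, upright (0.1 rad) on the rack's base board (origin 8 to 16 mm above the rack's), rod within 12 mm horizontally of rack_nest, in line with the rack's x within 0.3 rad, toes to the rack's front (toe tip at rack x below -40 mm) (horizontal distance between foot_rod and rack_nest below 0.012 m and z of foot in the frame of rack between 0.008 and 0.016 m and angle between foot's own z axis and vertical below 0.1 rad and angle between the x axis of foot and the x axis of rack, either way round below 0.3 rad and x of foot_toe in the frame of rack below -0.04 m and linear speed of foot below 0.02 m/s); the robot touches nothing.
It fails at once if the foot is tipped by more than 0.5 rad (angle between foot's own z axis and vertical above 0.5 rad).
It fails at once if a bystander is moved by more than 25 mm (distance of any of stone_small, stone_disc, stone_tall, stone_wide, palm_cast, bowl, mallet from where it was at the start of the episode above 0.025 m).
It also fails if it takes over 58 s, if anything falls off the work surface, if the arm or the gripper's body presses on something with over 40 N, if the wrist force passes 120 N, or if a joint passes its speed limit or range.

## Robot

A 6-joint arm with a two-finger parallel gripper is mounted at the origin on the work surface. World frame = base frame: x ahead of the robot, y to its left, z up, the work surface at z = 0. Lengths are in m, angles in degrees, forces in N, time in s.
With the tool pointing down it reaches from about 0.4 to 0.825 m from the base axis. Payload 7 kg.
Tool frame: the origin (TCP) lies at the centre of the arm's flange, where the gripper is bolted on; the fingertips stand 178 mm ahead of it and the grasp point (between the pads) lies 159 mm ahead of it; z points along the fingers, y is the line along which they close (so a half turn about z gives the same grasp; the last joint's range is limited). The gripper opens to 88 mm and grips with 3 to 60 N. Pads are 19 mm wide; open, the fingers measure 130 mm over their backs; the gripper's body (78 mm by 193 mm) begins 47 mm behind the grasp point.
Start: joints at [87.153, 20.546, 0.682, 0, -70.136, -16.507], TCP at [0.224, 0.637, 0.405] pointing down, gripper open.
Joint ranges: [-176.03, 176.03], [-82.01, 121.73], [-58.28, 71.71], [-173.87, 95.51], [-174.79, -0.11], [-173.66, 173.66]. Speed limits (degrees/s): [136.94, 136.94, 172.46, 180, 180, 180].

## Interface

Orientations are given as [roll, pitch, yaw] about the fixed x, y, z axes, in that order (R = Rz(yaw) Ry(pitch) Rx(roll)).
In Python, from plant import telemetry, snapshot, workorder, nets gives the robot as it stands.
- The arm moves only by the shell command python3 -m creep 'ROWS'. ROWS is JSON, a list that holds one entry, the list of rows, each a list of 5 numbers: the shift along the tool's x, y, z normalised to -1 to 1, where 1 is 0.2 m, then the turn about the tool's z normalised to -1 to 1, where 1 is pi/2 rad, then the opening, from 0 (shut) to 1 (fully open). In form: [[[x, y, z, spin, hand], ...]]. A call has 1 to 8 rows; each row shifts and turns the commanded pose from where the row before left it, along the tool's axes as they then stand; what a row does not reach is not made up. A row lasts 1/12 s, in which the tool goes at most 41.7 mm and 7.16 degrees, less where a joint would pass 70% of its speed; a pose out of reach is approached as far as the arm can. A call with a number of a shift or a turn outside -1 to 1 is refused whole. A call with a gripper value outside its range is refused whole. The fingers move at their own pace and stop on an object; the grip force is fixed at half the most. Time passes only in rows, so rows that do not move let the fingers close. It gives the time, the measured TCP pose, the force, the opening and the grip force at its end, in the units of the state.
- telemetry.get_obs(): the state, without advancing time (a new reading comes with each control period).
- snapshot(name): name is "side" or "top" or "wrist"; returns a dict with "frame" (384x512x3 uint8, red, green, blue), "fx", "fy", "cx", "cy" (pixels), "rvec" (rotation vector, rad) and "tvec" (3), from world to camera coordinates, as OpenCV has them; the wrist camera has in their place "mount" (4x4, takes a point from camera to tool coordinates, whose origin is the TCP and whose axes are the flange's). Camera axes: x right, y down, z forward; pixel columns grow to the right and rows downward; lengths in m; the calibration is good to about 2 mm. A picture is of the moment at which its call begins: read the wrist's pose just before it. There is no depth.
- workorder.close_job(): hands the job in; it is judged then, once.
Trained networks look in a picture, given as the dict that the camera call returned (one of the last four; its "shot" number tells which), for a name from the list of things; names that differ only in an ending like _2 or _b are one class to them, and where a whole thing is asked for, a point or a joint stands for the part that bears it (a point fixed in the world has none). Each returns a list of dicts, best first, with "confidence" (0 to 1); they miss things now and then, are a little off and sometimes report something else, mostly with a low value. They report only what shows in the picture. A call takes as long as a camera call.
- nets.find_in(picture, query): "uv" ([column, row] in pixels, amid what is visible of it).
- nets.masks_of(picture, query): "region" (384x512 bool, what is visible of it) and "uv" ([column, row] in pixels, amid what is visible of it).
- nets.landmark_of(picture, query): "uv" ([column, row] in pixels: a listed point, or the origin of a listed thing).
The state is a dict: "clock": time; "joint_pos": joint angles; "qvel": joint speeds; "tau": joint torques, N m; "tool_pos": TCP position; "orientation": TCP orientation; "force": force on the tool from outside, world axes, zero at the start; "moment": the same for the moment, N m; "opening": finger opening in m; "gripper_force": force on a finger pad.
Only numpy, scipy, OpenCV 4.12 (cv2) and the standard library are available. Lean on these libraries where they do the work, as an engineer would, in place of code of your own. Each camera call takes 0.05 s, during which the arm holds its last target. There are 200 camera calls.

## Working session

There is one attempt and no reset: what is moved stays moved. The work goes in short steps, Python scripts to look and compute and a shell command to move; the robot and the scene stay as the last step left them, time stands still between calls to the robot, and variables do not carry over. Pictures are saved under pics/ and viewed, at most 11 in all, crops included, and the job is handed in when it is done.

```bash
mkdir -p pics
cat > h.py <<'E'
import numpy as np, cv2
from plant import telemetry, snapshot, workorder, nets
from scipy.spatial.transform import Rotation as R
def pose():
    o=telemetry.get_obs(); return o,R.from_euler('xyz',o['orientation'],degrees=True).as_matrix(),np.array(o['tool_pos'])
def shot(n):
    o,Rm,t=pose(); p=snapshot(n)
    if n=='wrist':
        M=np.array(p['mount']); T=np.eye(4);T[:3,:3]=Rm;T[:3,3]=t; T=T@M
        p['_R']=T[:3,:3];p['_c']=T[:3,3]
    else:
        Rc=cv2.Rodrigues(np.array(p['rvec'],float))[0]; p['_R']=Rc.T; p['_c']=-Rc.T@np.array(p['tvec']).ravel()
    return p
def ray(p,uv):
    d=p['_R']@np.array([(uv[0]-p['cx'])/p['fx'],(uv[1]-p['cy'])/p['fy'],1]); return p['_c'],d/np.linalg.norm(d)
def atz(p,uv,z):
    c,d=ray(p,uv); return c+d*(z-c[2])/d[2]
def proj(p,X):
    q=p['_R'].T@(np.array(X)-p['_c']); return np.array([p['fx']*q[0]/q[2]+p['cx'],p['fy']*q[1]/q[2]+p['cy']])
def tri(rs):
    A=np.zeros((3,3));b=np.zeros(3)
    for c,d in rs:
        P=np.eye(3)-np.outer(d,d);A+=P;b+=P@c
    X=np.linalg.solve(A,b); return X,[np.linalg.norm((np.eye(3)-np.outer(d,d))@(X-c)) for c,d in rs]
def save(p,n): cv2.imwrite('pics/'+n,p['frame'][:,:,::-1])
E
python3 - <<'E'
from h import *
np.set_printoptions(precision=3,suppress=True)
o,_,_=pose(); print(o)
ps={n:shot(n) for n in('side','top')}
Z={'foot_handle':.255,'foot_rod':.195,'foot_toe':.075,'fork_seat':.22,'rack_nest':.147,'rack_mouth':.147,'rack':0,'stand':0,'stone_tall':0,'stone_small':.012,'stone_disc':.147,'stone_wide':0,'palm_cast':0,'bowl':0,'mallet':0}
for q,z in Z.items():
    rs=[]
    for n,p in ps.items():
        r=nets.landmark_of(p,q)
        if r: print(q,n,np.round(r[0]['uv'],1),round(r[0]['confidence'],2),atz(p,r[0]['uv'],z)); rs.append(ray(p,r[0]['uv']))
    if len(rs)==2: print('   tri',*tri(rs))
for n,p in ps.items(): save(p,n+'0.png'); print(n,p['_c'],p['fx'])
E
```

```text
{'clock': 0.0, 'joint_pos': array([ 87.153,  20.59 ,   0.634,  -0.021, -70.136, -16.508]), 'qvel': array([-0.016, -0.088,  0.008,  0.121,  0.019,  0.02 ]), 'tau': array([ -0.   , -58.271,  29.305,   6.998,   0.007,  -0.   ]), 'tool_pos': array([0.224, 0.637, 0.404]), 'orientation': array([179.906,  -0.008, -19.361]), 'force': array([ 0.208, -0.461, -0.329]), 'moment': array([-0.004,  0.001, -0.037]), 'gripper_force': 0.0, 'opening': 0.08744644791309275}
foot_handle side [246.  141.7] 0.68 [0.553 0.148 0.255]
foot_handle top [187.  201.2] 0.68 [0.55  0.152 0.255]
   tri [0.552 0.153 0.252] [np.float64(0.0013079506539800051), np.float64(0.001307950653979908)]
foot_rod side [249.1 158.2] 0.94 [0.562 0.142 0.195]
foot_rod top [189.7 200.1] 0.63 [0.556 0.154 0.195]
   tri [0.56  0.155 0.186] [np.float64(0.0033157493755492373), np.float64(0.0033157493755491844)]
foot_toe top [193.6 224.9] 0.6 [0.479 0.162 0.075]
fork_seat top [185.8 201.6] 0.56 [0.551 0.162 0.22 ]
rack_nest side [265.5 220.4] 0.86 [ 0.591 -0.126  0.147]
rack_nest top [272.2 182.6] 0.92 [ 0.608 -0.1    0.147]
   tri [ 0.602
[... 1383 characters left out ...]
palm_cast side [267.  153.4] 0.78 [0.661 0.48  0.   ]
palm_cast top [115.2 176.8] 0.57 [0.654 0.448 0.   ]
   tri [0.654 0.44  0.025] [np.float64(0.00249348786596342), np.float64(0.002493487865963286)]
bowl side [237.3 349.5] 0.84 [ 0.487 -0.46   0.   ]
bowl top [378.9 218.3] 0.88 [ 0.487 -0.473  0.   ]
   tri [ 0.487 -0.469  0.013] [np.float64(6.213318593013768e-05), np.float64(6.213318592994468e-05)]
mallet side [275.  370.9] 0.95 [ 0.576 -0.53   0.   ]
mallet top [393.4 188. ] 0.6 [ 0.591 -0.528  0.   ]
   tri [ 0.584 -0.529 -0.003] [np.float64(0.00740577669818731), np.float64(0.007405776698187369)]
side [ 0.466 -1.215  1.057] 482.9007100812762
top [ 0.497 -0.054  1.478] 422.1774792473717
```

View top.

View pics/top0.png

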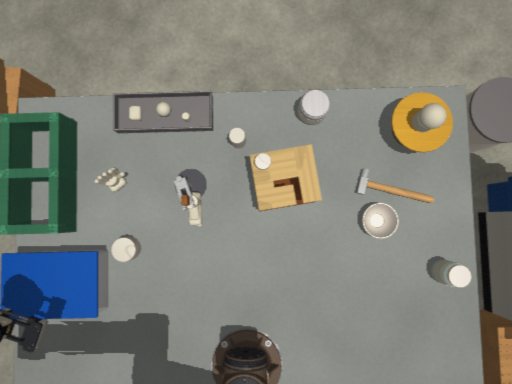

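View pics/side0.png

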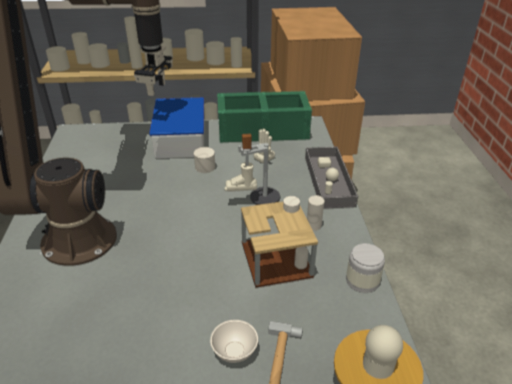

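```bash
python3 -m creep '[[[0,0,-0.2,-0.06,1],[0,0,-0.2,-0.066,1],[0.118,0.155,0,0,1],[0.118,0.155,0,0,1],[0.118,0.155,0,0,1],[0.118,0.155,0,0,1],[0.118,0.155,0,0,1],[0.118,0.155,0,0,1]]]'; python3 -m creep '[[[0.118,0.155,0,0,1],[0.118,0.155,0,0,1],[0.118,0.155,0,0,1],[0.118,0.155,0,0,1],[0.118,0.155,0,0,1],[0.118,0.155,0,0,1],[0.118,0.155,0,0,1],[0,0,0,0,1]]]'
cat > look.py <<'E'
from h import *
import sys
np.set_printoptions(precision=4,suppress=True)
o,_,t=pose(); print(o['clock'],t,o['orientation'])
p=shot('wrist'); print('cam',p['_c'],'axis',p['_R'][:,2])
Z={'foot_handle':.255,'foot_rod':.195,'foot_toe':.075,'fork_seat':.22,'rack_nest':.147,'rack_mouth':.147,'rack':0,'stand':0,'stone_disc':.147}
for q in sys.argv[2:]:
    for r in nets.landmark_of(p,q)[:2]: print(q,np.round(r['uv'],1),round(r['confidence'],2),atz(p,r['uv'],Z[q]))
save(p,sys.argv[1])
E
python3 look.py w1.png foot_handle foot_rod foot_toe fork_seat stand
```

```text
clock: 2.27
tool_pos: [0.3385, 0.4311, 0.4849]
orientation: [-180.0, -0.0, -8.0]
force: [0.6, -0.1, 0.7]
opening: 0.0879
gripper_force: 0.0
clock: 2.93
tool_pos: [0.4731, 0.1903, 0.485]
orientation: [180.0, -0.0, -8.3]
force: [0.6, 1.8, 0.6]
opening: 0.0881
gripper_force: 0.0
2.9333 [0.4731 0.1903 0.485 ] [179.9604  -0.035   -8.2605]
cam [0.5484 0.1795 0.4655] axis [-0.2816  0.0393 -0.9587]
foot_handle [289.4  75. ] 0.78 [0.5553 0.1593 0.255 ]
foot_rod [282.8  80.4] 0.71 [0.5542 0.1589 0.195 ]
foot_toe [283.4 150.8] 0.93 [0.4804 0.1584 0.075 ]
stand [246.5  31.9] 0.75 [0.6218 0.1819 0.    ]
```

View pics/w1.png

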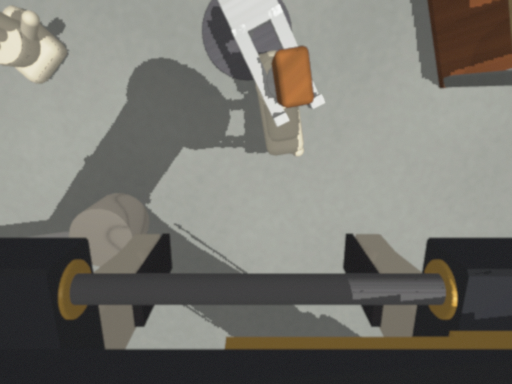

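Run:
```python
import cv2,numpy as np
im=cv2.imread('pics/w1.png')[0:180,200:380]
cv2.imwrite('pics/w1c.png',cv2.resize(im,None,fx=3.3,fy=3.3,interpolation=cv2.INTER_CUBIC))
```

```text
(no output)
```

View pics/w1c.png

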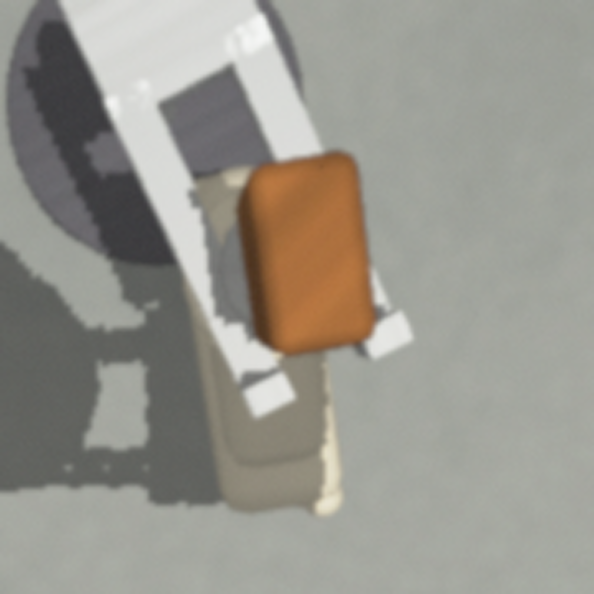

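```bash
cat > w.py <<'E'
from h import *
np.set_printoptions(precision=4,suppress=True)
o,_,t=pose(); p=shot('wrist')
f=lambda u,v,z: atz(p,(u/3.3+200,v/3.3),z)[:2]
c=np.array([f(*q,.276) for q in((248,165),(355,155),(372,338),(275,350))]); print(c,c.mean(0))
for a,b in((0,3),(1,2)): d=c[a]-c[b]; print(np.degrees(np.arctan2(d[1],d[0])),np.linalg.norm(d))
t1,t2=f(268,395,.232),f(390,335,.232);print(t1,t2)
b=(f(160,100,.22)+f(237,65,.22))/2; print(b); d=b-(t1+t2)/2; print('fork yaw',np.degrees(np.arctan2(d[1],d[0])))
d=t1-t2;print(np.degrees(np.arctan2(d[1],d[0]))-90)
E
python3 w.py
```

```text
[[0.5656 0.1735]
 [0.5648 0.1569]
 [0.5371 0.1567]
 [0.5374 0.1725]] [0.5512 0.1649]
1.912578346645287 0.028295105121475275
0.238691493140611 0.02771529839770078
[0.5267 0.1719] [0.535  0.1464]
[0.5877 0.1778]
fork yaw 18.124627738254773
18.083823792985044
```

```bash
python3 -m creep '[[[0,0,0,-0.052,1],[0,0,0,-0.052,1],[0.131,0.047,0,0,1],[0.131,0.047,0,0,1],[0.131,0.047,0,0,1],[0,0,0.03,0,1],[0,0,0,0,1]]]';  python3 - <<'E'
from h import *
np.set_printoptions(precision=4,suppress=True)
o,_,t=pose(); print(o['clock'],t,o['orientation'])
p=shot('wrist')
print(proj(p,[.552,.163,.276]), [proj(p,[t[0],t[1]+s,t[2]-.159]) for s in(0,.044,-.044)])
r=nets.landmark_of(p,'foot_handle');print(r and (r[0],atz(p,r[0]['uv'],.255)))
save(p,'w2.png')
E
```

```text
clock: 3.87
tool_pos: [0.5511, 0.1693, 0.4767]
orientation: [179.9, 0.2, 1.3]
force: [-1.5, 0.2, -0.6]
opening: 0.0879
gripper_force: 0.0
3.8667 [0.5511 0.1693 0.4767] [179.9303   0.1536   1.3369]
[268.1655 228.9693] [array([257.1604, 266.0465]), array([160.0663, 263.9909]), array([353.7714, 268.092 ])]
({'uv': [270.7, 215.5], 'confidence': 0.94}, array([0.5524, 0.1607, 0.255 ]))
```

View pics/w2.png

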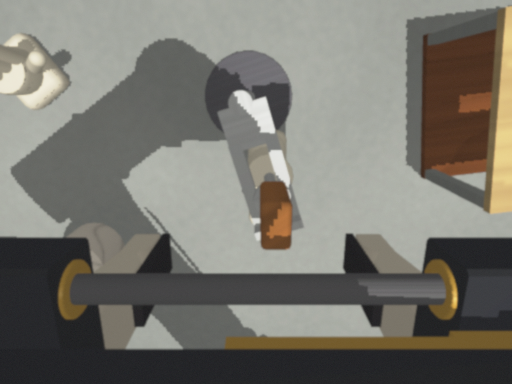

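```bash
python3 -m creep '[[[0.008,0.047,0,0,1],[0,0,0.08,0,1],[0,0,0.08,0,1],[0,0,0.08,0,1],[0,0,0.045,0,1],[0,0,0,0,1],[0,0,0,0,0],[0,0,0,0,0]]]'; python3 -m creep '[[[0,0,0,0,0],[0,0,0,0,0],[0,0,0,0,0],[0,0,0,0,0]]]'
```

```text
clock: 4.63
tool_pos: [0.5525, 0.1595, 0.423]
orientation: [-180.0, -0.1, 1.4]
force: [0.9, -0.0, 0.2]
opening: 0.0793
gripper_force: 0.0
clock: 4.97
tool_pos: [0.5524, 0.1593, 0.422]
orientation: [-180.0, -0.0, 1.3]
force: [-0.2, -0.2, 0.1]
opening: 0.0533
gripper_force: 0.0
```

```bash
python3 -m creep '[[[0,0,0.015,0,0],[0,0,0,0,0],[0,0,0,0,0],[0,0,0,0,0],[0,0,0,0,0],[0,0,0,0,0],[0,0,0,0,0],[0,0,0,0,0]]]'
```

```text
clock: 5.63
tool_pos: [0.5524, 0.1592, 0.4187]
orientation: [180.0, 0.0, 1.3]
force: [-0.1, -0.1, -1.0]
opening: 0.0182
gripper_force: 30.0
```

```bash
python3 -m creep '[[[0,0,-0.08,0,0],[0,0,-0.08,0,0],[0,0,0,0,0],[-0.06,0.018,0,0,0],[-0.12,0.036,0,0,0],[-0.12,0.036,0,0,0],[-0.12,0.036,0,0,0],[-0.12,0.036,0,0,0]]]'; python3 -m creep '[[[-0.06,0.018,0,0,0],[0,0,0,0,0]]]'
python3 - <<'E'
from h import *
np.set_printoptions(precision=4,suppress=True)
o,_,t=pose(); print(o['clock'],t,o['orientation'],o['force'])
ps=[shot('side'),shot('top'),shot('wrist')]
for q in('foot_toe','foot_handle','foot_rod','rack_mouth','rack_nest','stone_disc'):
    for p in ps:
        r=nets.landmark_of(p,q)
        if r: print(q,p['shot'],np.round(r[0]['uv'],1),round(r[0]['confidence'],2), atz(p,r[0]['uv'],{'foot_toe':.107,'foot_handle':.287,'foot_rod':.227}.get(q,.147)))
save(ps[2],'w3.png')
save(ps[0],'s3.png')
t=ps[1]['frame'][130:250,180:340,::-1]; cv2.imwrite('pics/t3.png',cv2.resize(t,None,fx=5,fy=5,interpolation=cv2.INTER_CUBIC))
E
```

```text
clock: 6.3
tool_pos: [0.4438, 0.1239, 0.4489]
orientation: [180.0, 0.1, 1.3]
force: [0.0, 0.0, -3.9]
opening: 0.018
gripper_force: 30.0
clock: 6.47
tool_pos: [0.4307, 0.1193, 0.45]
orientation: [-180.0, 0.1, 1.4]
force: [-1.0, 0.1, -4.7]
opening: 0.0181
gripper_force: 30.0
6.4667 [0.4307 0.1193 0.45  ] [-179.9626    0.0708    1.3547] [-0.978   0.1238 -4.7496]
foot_toe 6 [190.7 187. ] 0.9 [0.3638 0.116  0.107 ]
foot_toe 7 [202.1 259. ] 0.52 [0.3695 0.1307 0.107 ]
foot_handle 6 [208.5 140.2] 0.88 [0.433  0.1113 0.287 ]
foot_handle 7 [199.5 240.1] 0.64 [0.439  0.1131 0.287 ]
foot_handle 8 [258.4 265.2] 0.94 [0.4315 0.1202 0.287 ]
foot_rod 6 [210.5 154.1] 0.71 [0.4363 0.1255 0.227 ]
foot_rod 7 [238.3 141.1] 0.68 [0.7283 0.0011 0.227 ]
foot_rod 8 [257.7 216.6] 0.63 [0.4335 0.1205 0.227 ]
rack_mouth 6 [250.9 238. ] 0.77 [ 0.542 -0.2    0.147]
rack_mouth 7 [302.1 203.3] 0.6 [ 0.5401 -0.1924  0.147 ]
rack_nest 6 [268.2 222.1] 0.79 [ 0.5979 -0.1345  0.147 ]
rack_nest 7 [274.7 182.7] 0.58 [ 0.6073 -0.1079  0.147 ]
stone_disc 6 [291.2 208.4] 0.64 [ 0.6745 -0.0755  0.147 ]
stone_disc 7 [259.7 161.5] 0.7 [ 0.6759 -0.0621  0.147 ]
```

View pics/t3.png

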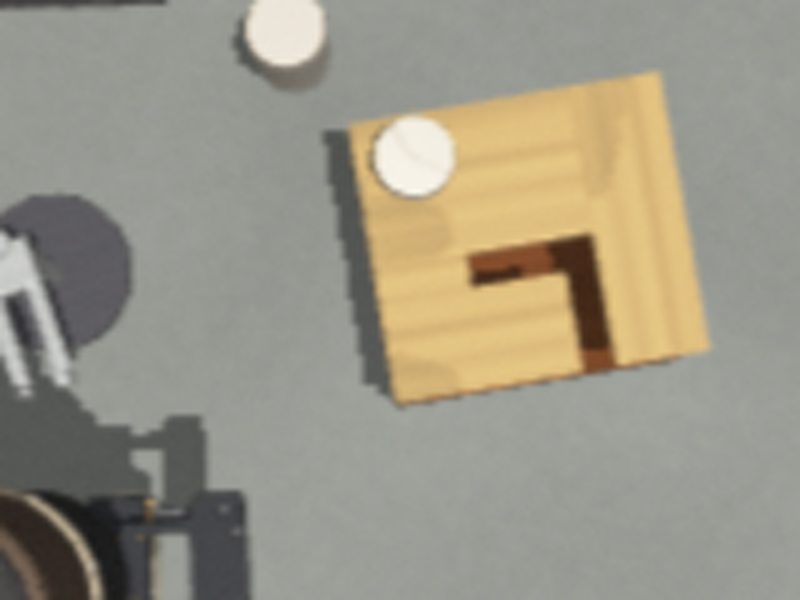

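```bash
cat > fit.py <<'E'
from h import *
def fit(p,uv,xy,z=.147):
    W=np.array([atz(p,u,z)[:2] for u in uv]); A=np.array(xy)/1000.
    a0,w0=A.mean(0),W.mean(0); H=(A-a0).T@(W-w0)
    th=np.arctan2(H[0,1]-H[1,0],H[0,0]+H[1,1]); Rm=np.array([[np.cos(th),-np.sin(th)],[np.sin(th),np.cos(th)]])
    t=w0-Rm@a0; res=(W-(A@Rm.T+t))*1000
    print('yaw',np.degrees(th),'t',t,'scale',np.sqrt(((W-w0)**2).sum()/((A-a0)**2).sum())); print(res.round(1).tolist())
    for n,q in dict(nest=(0,.03),corner=(0,-.03),mouth=(-.075,-.03),pre=(-.2,-.03)).items(): print(n,(Rm@q+t).round(4))
    return th,t
E
python3 - <<'E'
from fit import *
p=shot('top')
c=[(350,123),(660,72),(710,350),(398,403),(598,367),(468,257),(472,285),(592,235),(570,272)]
fit(p,[(u/5+180,v/5+130) for u,v in c],[(105,100),(105,-100),(-75,-100),(-75,100),(-75,-30),(11,41),(-11,41),(11,-41),(-11,-19)])
E
```

```text
yaw 8.170651652902812 t [ 0.60861243 -0.1458056 ] scale 0.9961151422286806
[[0.4, 0.1], [-0.1, 0.2], [0.5, 0.1], [0.1, -0.6], [1.4, 1.6], [-2.2, -0.8], [1.7, 0.2], [-1.8, 1.5], [-0.0, -2.5]]
nest [ 0.6043 -0.1161]
corner [ 0.6129 -0.1755]
mouth [ 0.5386 -0.1862]
pre [ 0.4149 -0.2039]
```

```bash
python3 -m creep '[[[0,0,0,-0.076,0],[-0.006,0.1,0,0,0],[-0.006,0.18,0,0,0],[-0.006,0.2,0,0,0],[-0.006,0.2,0,0,0],[-0.006,0.2,0,0,0],[-0.006,0.2,0,0,0],[-0.006,0.2,0,0,0]]]'; python3 -m creep '[[[-0.006,0.19,0,0,0],[-0.006,0.12,0,0,0],[0,0,0,0,0],[0,0,0,0,0],[0,0,0,0,0]]]'; python3 look.py w4.png rack_mouth rack_nest foot_rod foot_handle
```

```text
clock: 8.23
tool_pos: [0.4611, -0.1361, 0.451]
orientation: [180.0, -0.1, 8.2]
force: [1.2, 1.1, -5.5]
opening: 0.0179
gripper_force: 30.0
clock: 8.65
tool_pos: [0.4677, -0.1958, 0.4504]
orientation: [-180.0, 0.0, 8.1]
force: [-0.1, 1.0, -4.1]
opening: 0.0178
gripper_force: 30.0
8.65 [ 0.4677 -0.1958  0.4504] [-179.9786    0.0258    8.1398]
cam [ 0.5431 -0.1845  0.4308] axis [-0.2826 -0.041  -0.9584]
rack_mouth [253.8  98.5] 0.59 [ 0.5377 -0.1826  0.147 ]
foot_rod [258.5 215.4] 0.95 [ 0.4573 -0.1979  0.195 ]
foot_handle [256.4 263.2] 0.56 [ 0.4502 -0.1975  0.255 ]
```

View pics/w4.png

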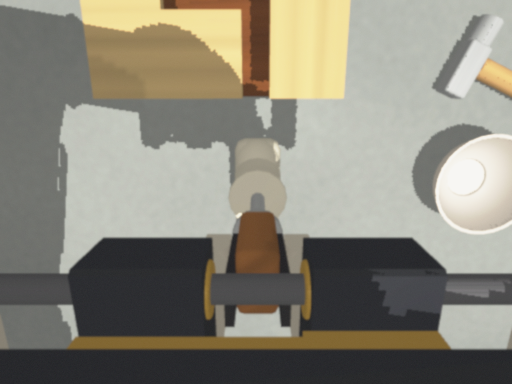

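Run:
```python
from fit import *
np.set_printoptions(precision=4,suppress=True)
o,Rm,t=pose();p=shot('wrist')
th,tt=fit(p,[(91.5,98.5),(346.5,98.5),(243,98.5),(270,98.5),(243,10),(163,10)],[(-75,100),(-75,-100),(-75,-19),(-75,-41),(-11,-19),(-11,41)])
for z in(.12,.1):
  pass
# rod axis below ankle: expected projections along tool axis
for h in(.287,.227,.25,.21): print(h,proj(p,[t[0],t[1],h]))
g=p['frame'][:,:,:].astype(int)
for r in(200,204,208): print(r,g[r,244:272].sum(1).tolist())
```

```text
yaw 8.197399209783024 t [ 0.6083 -0.1437] scale 1.0130668477249751
[[-0.6, 2.4], [0.6, -1.8], [0.1, 0.1], [0.1, 0.5], [-0.0, -0.5], [-0.2, -0.7]]
nest [ 0.6041 -0.114 ]
corner [ 0.6126 -0.1734]
mouth [ 0.5384 -0.1841]
pre [ 0.4147 -0.2019]
0.287 [257.8162 261.986 ]
0.227 [257.6036 217.1385]
0.25 [257.6703 231.2116]
0.21 [257.5624 208.442 ]
200 [495, 497, 498, 497, 498, 490, 451, 378, 348, 356, 367, 364, 366, 368, 362, 360, 363, 362, 362, 379, 426, 481, 500, 501, 499, 499, 498, 503]
204 [498, 500, 497, 498, 494, 476, 428, 371, 355, 360, 367, 366, 364, 368, 362, 365, 356, 361, 365, 374, 408, 469, 494, 501, 500, 499, 497, 499]
208 [496, 495, 496, 494, 492, 466, 412, 365, 354, 357, 357, 358, 356, 357, 356, 356, 355, 360, 358, 369, 397, 450, 490, 498, 500, 496, 498, 496]
```

```bash
python3 -m creep '[[[0,0,0.1,0,0],[0,0,0.14,0,0],[0,0,0.11,0,0],[0,-0.005,0,0,0],[0.1,0,0,0,0],[0.13,0,0,0,0],[0,0,0,0,0],[0,0,0,0,0]]]'; python3 look.py w5.png rack_mouth rack_nest foot_rod
```

```text
clock: 9.62
tool_pos: [0.5148, -0.1878, 0.3818]
orientation: [180.0, -0.1, 8.3]
force: [-0.4, 0.2, -4.6]
opening: 0.0181
gripper_force: 30.0
9.6167 [ 0.5148 -0.1878  0.3818] [179.9587  -0.0586   8.2629]
cam [ 0.5901 -0.1764  0.3623] axis [-0.2809 -0.0424 -0.9588]
rack_nest [153.3  50.2] 0.93 [ 0.6048 -0.1132  0.147 ]
foot_rod [258.2 212.8] 0.63 [ 0.531  -0.1858  0.195 ]
```

View pics/w5.png

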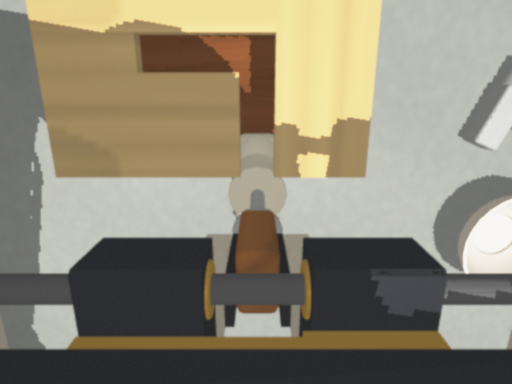

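```bash
python3 - <<'E'
from fit import *
p=shot('wrist')
fit(p,[(55,178),(367,178),(240,178),(274,178),(240,72),(139,72),(140,34),(275,34)],[(-75,100),(-75,-100),(-75,-19),(-75,-41),(-11,-19),(-11,41),(11,41),(11,-41)])
E
python3 -m creep '[[[0.1,0,0,0,0],[0.15,0,0,0,0],[0,0,0,0,0],[0,0,0,0,0]]]'
```

```text
yaw 7.978461353811293 t [ 0.60559063 -0.14498567] scale 0.9976932129491785
[[-0.6, 1.0], [0.6, -0.5], [0.0, 0.5], [0.1, 0.6], [0.7, 0.0], [0.5, -0.2], [-0.5, -2.8], [-0.7, 1.5]]
nest [ 0.6014 -0.1153]
corner [ 0.6098 -0.1747]
mouth [ 0.5355 -0.1851]
pre [ 0.4117 -0.2025]
clock: 10.2
tool_pos: [0.5636, -0.181, 0.3805]
orientation: [180.0, 0.0, 8.2]
force: [-1.2, 0.1, -4.9]
opening: 0.0177
gripper_force: 30.0
```

```bash
python3 -m creep '[[[0.12,0,0,0,0],[0.12,0,0,0,0],[0,0,0,0,0],[0,0,0,0,0]]]';  python3 look.py w6.png rack_nest foot_rod
python3 - <<'E'
import cv2
im=cv2.imread('pics/w6.png')[90:240,90:330]
cv2.imwrite('pics/w6c.png',cv2.resize(im,None,fx=3,fy=3,interpolation=cv2.INTER_CUBIC))
E
```

```text
clock: 10.53
tool_pos: [0.6101, -0.1743, 0.3802]
orientation: [-180.0, 0.1, 8.2]
force: [-0.2, 0.0, -4.7]
opening: 0.0177
gripper_force: 30.0
10.5333 [ 0.6101 -0.1743  0.3802] [-179.9851    0.0741    8.1877]
cam [ 0.6854 -0.163   0.3605] axis [-0.2833 -0.0414 -0.9581]
rack_nest [165.6 204.3] 0.62 [ 0.6065 -0.1136  0.147 ]
foot_rod [260.9 210.6] 0.63 [ 0.6279 -0.1733  0.195 ]
```

View pics/w6c.png

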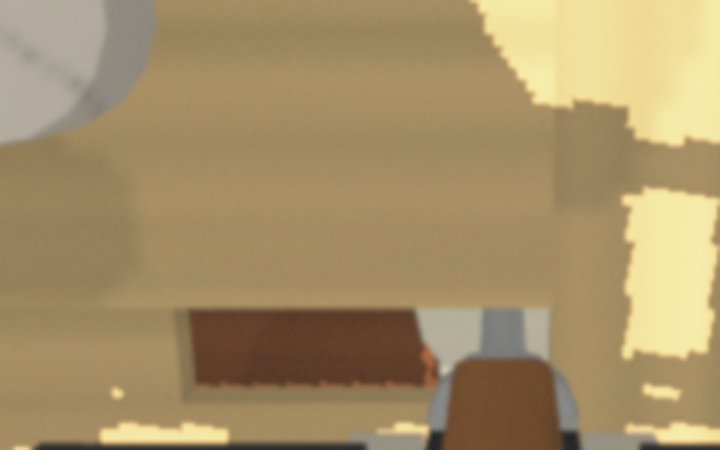

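Run:
```python
from h import *
np.set_printoptions(precision=4,suppress=True)
o,Rm,t=pose();p=shot('wrist')
for u,v in((180,307),(184,400),(550,307),(300,307),(300,400)):
    X=atz(p,(u/3+90,v/3+90),.147); print((Rm.T@(X-t))[:2]*1000)
for u,v in ((483,325),(524,325)): print((Rm.T@(atz(p,(u/3+90,v/3+90),.16)-t))[:2]*1000)
```

```text
[ 13.38   -70.2625]
[ -8.2993 -71.2828]
[13.4718 10.2653]
[ 13.4098 -44.1478]
[ -8.2707 -45.3384]
[13.407  -4.0992]
[13.4166  4.3273]
```

```bash
python3 -m creep '[[[0.012,0,0,0,0],[0,-0.06,0,0,0],[0,-0.1,0,0,0],[0,-0.1,0,0,0],[0,-0.04,0,0,0],[0,0,0,0,0],[0,0,0,0,0]]]'
python3 - <<'E'
from h import *
np.set_printoptions(precision=4,suppress=True)
o,Rm,t=pose();print(t,o['force'],o['orientation']);p=shot('wrist')
save(p,'w7.png'); im=p['frame'][130:230,180:380,::-1]
cv2.imwrite('pics/w7c.png',cv2.resize(im,None,fx=4,fy=4,interpolation=cv2.INTER_CUBIC))
E
```

```text
clock: 11.32
tool_pos: [0.604, -0.114, 0.3811]
orientation: [180.0, -0.0, 8.3]
force: [-0.7, 0.4, -4.2]
opening: 0.0179
gripper_force: 30.0
[ 0.604  -0.114   0.3811] [-0.6707  0.3754 -4.2218] [179.9915  -0.0323   8.2618]
```

View pics/w7c.png

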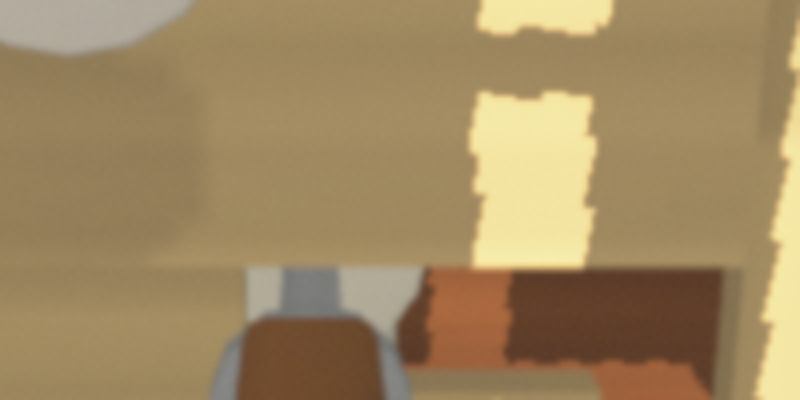

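```bash
python3 -m creep '[[[0,0,0.03,0,0],[0,0,0.025,0,0],[0,0,0,0,0],[0,0,0,0,0]]]'; python3 -m creep '[[[0,0,0.012,0,0],[0,0,0,0,0],[0,0,0,0,0]]]'; python3 -m creep '[[[0,0,0.008,0,0],[0,0,0,0,0],[0,0,0,0,0]]]'
```

```text
clock: 11.7
tool_pos: [0.604, -0.115, 0.3692]
orientation: [-180.0, 0.0, 8.1]
force: [0.4, -0.3, -2.3]
opening: 0.0175
gripper_force: 30.0
clock: 11.95
tool_pos: [0.6048, -0.1148, 0.3686]
orientation: [180.0, -0.2, 8.2]
force: [1.8, 1.5, 5.0]
opening: 0.0177
gripper_force: 30.0
clock: 12.2
tool_pos: [0.6054, -0.1146, 0.3682]
orientation: [179.9, -0.3, 8.2]
force: [3.9, 1.8, 9.8]
opening: 0.0178
gripper_force: 30.0
```

```bash
python3 -m creep '[[[0,0,-0.01,0,0],[0,0,0,0,0],[0,0,0,0,0.4],[0,0,0,0,0.5],[0,0,0,0,0.6],[0,0,0,0,0.7],[0,0,0,0,0.8],[0,0,0,0,0.8]]]'; python3 -m creep '[[[0,0,0,0,0.8],[0,0,0,0,0.8],[0,0,0,0,0.8]]]'
```

```text
clock: 12.87
tool_pos: [0.604, -0.1146, 0.3675]
orientation: [180.0, 0.0, 8.2]
force: [-0.6, -0.1, 0.7]
opening: 0.0525
gripper_force: 0.0
clock: 13.12
tool_pos: [0.6041, -0.1146, 0.3676]
orientation: [180.0, 0.0, 8.2]
force: [0.4, 0.6, 0.6]
opening: 0.0685
gripper_force: 0.0
```

```bash
python3 -m creep '[[[0,0,-0.1,0,0.8],[0,0,-0.2,0,0.8],[0,0,-0.2,0,0.8],[-0.1,0,-0.05,0,0.8],[-0.2,0,0,0,0.8],[-0.2,0,0,0,0.8],[0,0,0,0,0.8],[0,0,0,0,0.8]]]'
python3 - <<'E'
from h import *
np.set_printoptions(precision=4,suppress=True)
ps=[shot(n) for n in('side','top','wrist')]
for q,z in dict(foot_handle=.202,foot_rod=.142,foot_toe=.022,rack_nest=.147,stone_disc=.147,stone_tall=0).items():
    for n,p in zip('stw',ps):
        r=nets.landmark_of(p,q)
        if r: print(q,n,np.round(r[0]['uv'],1),round(r[0]['confidence'],2),atz(p,r[0]['uv'],z))
a=cv2.resize(ps[0]['frame'][130:300,180:360],(400,378)); b=cv2.resize(ps[2]['frame'],(400,300))
b=cv2.copyMakeBorder(b,0,78,0,0,cv2.BORDER_CONSTANT); cv2.imwrite('pics/fin.png',np.hstack([a,b])[:,:,::-1])
E
```

```text
clock: 13.78
tool_pos: [0.5031, -0.1292, 0.479]
orientation: [180.0, -0.1, 8.2]
force: [0.8, 0.1, -0.2]
opening: 0.0705
gripper_force: 0.0
foot_handle s [271.1 205.1] 0.85 [ 0.6062 -0.1246  0.202 ]
foot_handle t [277.2 179.2] 0.6 [ 0.6132 -0.1135  0.202 ]
foot_handle w [255.2  46.8] 0.88 [ 0.6106 -0.1119  0.202 ]
foot_rod s [273.2 221.4] 0.83 [ 0.6137 -0.1266  0.142 ]
foot_rod t [277.9 178. ] 0.67 [ 0.6224 -0.1186  0.142 ]
foot_rod w [257.5  57.2] 0.72 [ 0.6097 -0.1138  0.142 ]
foot_toe s [250.4 252.8] 0.88 [ 0.5457 -0.1288  0.022 ]
rack_nest s [269.3 216.9] 0.67 [ 0.6037 -0.1108  0.147 ]
rack_nest t [274.8 182.2] 0.73 [ 0.6088 -0.1082  0.147 ]
rack_nest w [255.3  60.9] 0.9 [ 0.6061 -0.1124  0.147 ]
stone_disc s [291.2 211.7] 0.8 [ 0.6722 -0.0915  0.147 ]
stone_disc t [262.6 161.6] 0.79 [ 0.6754 -0.0713  0.147 ]
stone_tall s [314.4 227.4] 0.73 [ 0.7716 -0.0002  0.    ]
stone_tall t [237.9 144.3] 0.6 [0.7588 0.0127 0.    ]
```

View pics/fin.png

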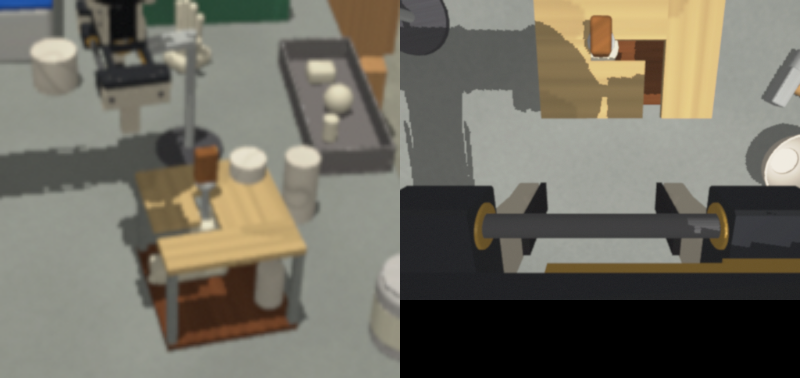

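The foot stands upright in the nest end with its toes out of the front. The gripper is clear and the bystanders are in place.

```bash
python3 -c "
from plant import workorder
print(workorder.close_job())"
```

```text
the job is handed in; nothing more can be done
None
```

The foot is off the stand and standing at the closed end of the rack's side branch, toes out of the front. It is released, the gripper is clear, and the job was handed in at about 15 s of the 58 s allowed; no verdict was returned.

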